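# Open the desk power box by its touch catch and switch on the light pad

### The job

Switch on the power for the light pad: press the front of the lid of the desk power box down until its catch lets go and the lid springs ajar, push the lid right back past upright with a fingertip so that it stands open by itself, then press the near end of the red switch inside fully down and come away. Use only pushes of the fingertips: do not pinch the lid, and leave the mug, jar, tin and the other things on the desk where they are.

Things in the scene. Friction and masses are not known exactly. Their poses are not given: they have to be found in the camera images.
- power_box: Aluminium desk power box, 150 (x) by 270 mm (y), bolted down; origin: centre of its underside. x points from the front (catch, nearer the robot) to the hinge, y left, z up. Heights over the desk: closed lid's dark wood top 70.5 mm, walls 56, black faceplate inside 40. On it: red switch at x -15, y +75 mm, two round sockets (43 mm high) at y -34 and -92, catch block (54 high) mid front wall.
- lid_press (a point): Where to press the lid: on its top surface, mid front, 25 mm in from the front edge, 119 mm from the hinge axis; moves with the lid. Some 4 N straight down moves it 4 mm to a stop and frees the catch; as the finger goes away the lid springs ajar by itself. A shorter press leaves it latched, and it cannot be pried open.
- lid_edge (a point): Middle of the lid's free front edge, half-way through its 6 mm panel, 144 mm from the hinge axis; moves with the lid. Ajar, it stands about 75 mm higher than closed: room for a fingertip under it from the front, above the box wall. It then moves mostly upward, so a finger that only pushes it level may jam: follow its arc.
- lid_hinge (a point): Middle of the lid's hinge axis, 60 mm above the desk and 70 mm behind the middle of the box. The axis runs along the box's y. The underside of the lid (268 mm wide) lies 2 mm off the axis. In the box a thin white spring pin at box x +40, y +45 mm lifts the lid ajar and then stands up to 80 mm above the desk; keep off it.
- lid (a joint): Opening angle of the lid, rad: 0 closed and latched, -0.035 pressed in, about 0.55 ajar after the catch lets go, 1.57 upright, 1.95 right back at its stop. The spring acts only up to ajar; let go between there and upright the lid falls back to ajar, past upright it stays open. 0.2 kg, swings easily (under 2 N at the edge).
- switch_on_end (a point): Where to press the red paddle switch (52 mm along the box's x, 30 mm wide): on its top surface, 18 mm from its middle towards the front, by the white bar. Off, this near end stands up, about 48 mm above the desk; pressed with 3 to 8 N it goes down some 4 mm and stays down: on.
- switch (a joint): Angle of the switch, rad: 0 off (near end up), 0.24 on (near end fully down). It stays where it is left.
- mug: White mug with blue checks, 82 mm across, 90 mm high, beside the box on the left. Not to be moved. Origin: centre of its underside.
- ink_jar: Round black ink jar, 72 mm across, 80 mm high, beside the box on the right. Not to be moved. Origin: centre of its underside.
- eraser: White eraser in a blue sleeve, 25 x 64 x 13 mm, on the desk in front of the box. Not to be moved. Origin: centre of its underside.
- paint_tin: Flat dark paint tin, 62 x 122 x 24 mm, on the desk in front of the box. Not to be moved. Origin: centre of its underside.
- scissors: Scissors with blue handles, 170 mm long, lying flat on the right. Not to be moved. Origin: at the pivot, underside.
- pencil: Yellow pencil, 180 mm long, lying on the desk on the left. Not to be moved. Origin: middle of its underside.

How it is judged:
On the way, in this order (a step that is already met when the one before it is completed fails the run):
1. the catch is pressed and the lid has sprung ajar (value of joint lid between 0.25 and 1 rad), for 0.2 s.
2. the lid is pushed back past upright (value of joint lid above 1.65 rad), for 0.2 s.
At the end, for the whole second after the job is handed in: The lid stands open by itself past upright (over 1.65 rad) and the near end of the switch is down (over 0.19 of 0.24 rad), after the lid was first sprung ajar by its catch and then pushed open (value of joint lid above 1.65 rad and value of joint switch above 0.19 rad); the robot touches nothing.
It fails at once if one of the bystanders is lifted or pushed away (more than 20 mm) (distance of any of mug, ink_jar, eraser, paint_tin, scissors, pencil from where it was at the start of the episode above 0.02 m).
It fails at once if a standing thing is tipped (angle between any of mug, ink_jar's own z axis and vertical above 0.3 rad).
It fails at once if the lid is pinched (top and panel gripped together) instead of pushed (value of joint lid above 0.3 rad and contact force between the fingers and lid_c0 above 1.5 N and contact force between the fingers and lid_c1 above 1.5 N).
It also fails if it takes over 51 s, if anything falls off the work surface, if the arm or the gripper's body presses on something with over 40 N, if the wrist force passes 120 N, or if a joint passes its speed limit or range.

### The arm

A 7-joint arm with a two-finger parallel gripper is mounted at the origin on the work surface. World frame = base frame: x ahead of the robot, y to its left, z up, the work surface at z = 0. Lengths are in m, angles in rad, forces in N, time in s.
With the tool pointing down it reaches from about 0.425 to 0.95 m from the base axis. Payload 16.7 kg.
Tool frame: the origin (TCP) lies midway between the tips of the shut fingers; the grasp point (between the pads) lies 19 mm behind it; z points along the fingers, x is the direction in which the jaws open and shut, and the axes are right-handed (so a half turn about z gives the same grasp; the last joint's range is limited). The gripper opens to 94 mm and grips with 3 to 60 N. Pads are 16 mm wide; open, the fingers measure 119 mm over their backs; the gripper's body (75 mm by 177 mm) begins 78 mm behind the grasp point.
Start: joints at [1.073, 0.426, 0.074, 1.606, -0.034, 1.111, -0.067], TCP at [0.231, -0.634, 0.205] pointing down, gripper open.
Joint ranges: [-2.85, 2.85], [-0.5, 2.14], [-1.23, 1.37], [0.21, 2.46], [-1.02, 4.16], [0.16, 2.05], [-2.73, 2.73]. Speed limits (rad/s): [1.89, 1.89, 2.39, 2.39, 3.01, 3.01, 3.01].

### API

Orientations are given as a unit quaternion [x, y, z, w].
In Python, from plant import manip gives the robot as it stands.
- The arm moves only by the tool step_arm, never from a script. Its argument "increments" is a list of rows, each a list of 4 numbers: the shift along the tool's x, y, z in m, then the turn about the tool's z in rad. A call has 1 to 5 rows; each row shifts and turns the commanded pose from where the row before left it, along the tool's axes as they then stand; what a row does not reach is not made up. A row lasts 1/10 s, in which the tool goes at most 50 mm and 8.59 degrees, less where a joint would pass 70% of its speed; a pose out of reach is approached as far as the arm can. A call with a gripper value outside its range is refused whole. "claw" is the closure, from -1 (fully open) to 1 (shut), set as the call begins (left out, the last holds). The fingers move at their own pace and stop on an object; the grip force is fixed at half the most. Time passes only in rows, so rows that do not move let the fingers close. It gives the time, the measured TCP pose, the force and the opening at its end, in the units of the state.
- manip.sense(): the state, without advancing time (a new reading comes with each control period).
- manip.get_image(name): name is "side" or "top"; returns the picture (420x560x3 uint8, red, green, blue); there is no depth.
- manip.camera_model(name): a dict with "fx", "fy", "cx", "cy" (pixels), "k1" (the pictures are not rectified: a ray, as slopes to the right and down, at radius r is drawn at 1 + k1 r^2 times it, then the intrinsics apply), "cam_to_world" (4x4, takes a point from camera to world coordinates). Camera axes: x right, y down, z forward; pixel columns grow to the right and rows downward; lengths in m; the calibration is good to about 2 mm. A picture is of the moment at which its call begins. camera_model takes no time and is no camera call.
- manip.finish_job(): hands the job in, once; it reports no verdict.
The state is a dict: "time": time; "joints": joint angles; "joint_velocities": joint speeds; "effort": joint torques, N m; "position": TCP position; "eef_rot": TCP orientation; "force": force on the tool from outside, world axes, zero at the start; "moment": the same for the moment, N m; "finger_gap": finger opening in m.
Only numpy, scipy, OpenCV 4.12 (cv2) and the standard library are available. Lean on these libraries where they do the work, as an engineer would, in place of code of your own. Each camera call takes 0.05 s, during which the arm holds its last target. There are 200 camera calls.

## Working session

There is one attempt and no reset: what is moved stays moved. The work goes in short steps, Python scripts to look and compute and a tool call to move; the robot and the scene stay as the last step left them, time stands still between calls to the robot, and variables do not carry over. Pictures are saved under pics/ and viewed, about 8 in all and at most 12, crops included, and the job is handed in when it is done.

Besides the shell and the picture viewer there is one more tool, called by a JSON object that holds its "name" and its "arguments", one argument or row to a line. step_arm: Moves the arm, as the interface text tells. Its arguments: {"type":"object","properties":{"increments":{"type":"array"},"claw":{"type":"number"}},"required":["increments"]}

```bash
mkdir -p pics; ls; cat > h.py <<'E'
import numpy as np, cv2
from plant import manip
def cam(n):
    m=manip.camera_model(n); K=np.array([[m['fx'],0,m['cx']],[0,m['fy'],m['cy']],[0,0,1.]]);T=np.array(m['cam_to_world']);return K,m['k1'],T
def ray(n,u,v):
    K,k,T=cam(n); p=cv2.undistortPoints(np.array([[[u,v]]],float),K,np.array([k,0,0,0.]))[0,0]
    return T[:3,3],T[:3,:3]@np.array([p[0],p[1],1])
def atz(n,u,v,z):
    o,d=ray(n,u,v); return o+d*(z-o[2])/d[2]
def proj(n,P):
    K,k,T=cam(n); p=T[:3,:3].T@(np.array(P,float)-T[:3,3])
    return cv2.projectPoints(p.reshape(1,3),np.zeros(3),np.zeros(3),K,np.array([k,0,0,0.]))[0].ravel()
def save(n,name):
    im=cv2.cvtColor(np.array(manip.get_image(n)),cv2.COLOR_RGB2BGR); cv2.imwrite('pics/'+name,im); return im
E
python3 - <<'E'
from h import *
a=save('top','t0.png');b=save('side','s0.png')
s=manip.sense();print({k:np.round(v,3) for k,v in s.items()})
for n in('top','side'):print(cam(n))
E
```

```text
pics
{'time': np.float64(0.1), 'joints': array([ 1.073,  0.427,  0.074,  1.607, -0.034,  1.111, -0.067]), 'joint_velocities': array([-0.001, -0.001, -0.001, -0.001, -0.002,  0.   , -0.001]), 'effort': array([ 1.0000e-02, -9.3746e+01,  3.6780e+00, -4.5504e+01, -4.8000e-02,
        1.7000e-02,  0.0000e+00]), 'position': array([ 0.231, -0.634,  0.205]), 'eef_rot': array([ 0.819, -0.574, -0.   , -0.   ]), 'force': array([-0.368, -0.816,  0.739]), 'moment': array([ 0.004,  0.024, -0.042]), 'finger_gap': np.float64(0.094)}
(array([[486.58716277,   0.        , 276.1697773 ],
       [  0.        , 486.58716277, 205.53763138],
       [  0.        ,   0.        ,   1.        ]]), -0.05079834589189624, array([[-2.22686862e-02, -9.91596282e-01,  1.27439867e-01,
         3.54127822e-01],
       [-9.99751039e-01,  2.22657815e-02, -1.44755407e-03,
        -7.36782907e-03],
       [-1.40215899e-03, -1.27440374e-01, -9.91845242e-01,
         1.54037663e+00],
       [ 0.00000000e+00,  0.00000000e+00,  0.00000000e+00,
         1.00000000e+00]]))
(array([[401.61047728,   0.        , 277.87344198],
       [  0.        , 401.61047728, 203.64432356],
       [  0.        ,   0.        ,   1.        ]]), 0.029328605636566904, array([[-0.91571887, -0.21292284,  0.34076799,  0.13125716],
       [-0.40177489,  0.47253811, -0.78440084,  0.93366937],
       [ 0.00599099, -0.85520267, -0.51825911,  0.6987386 ],
       [ 0.        ,  0.        ,  0.        ,  1.        ]]))
```

View pics/t0.png

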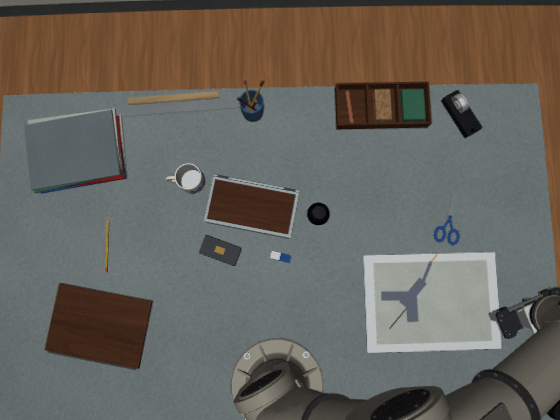

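View pics/s0.png

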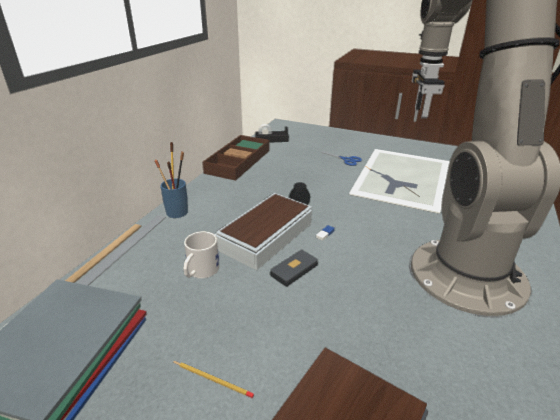

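The top view shows the box with corners at about (205,221), (291,236), (299,189) and (214,176). The mug is at (188,178), the jar at (318,213), the tin at (220,250) and the eraser at (281,257). I'll enlarge the box area.

```bash
python3 - <<'E'
import cv2
a=cv2.imread('pics/t0.png')[160:270,165:335]
cv2.imwrite('pics/t0c.png',cv2.resize(a,None,fx=4.7,fy=4.7,interpolation=cv2.INTER_CUBIC))
E
```

```text
(no output)
```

View pics/t0c.png

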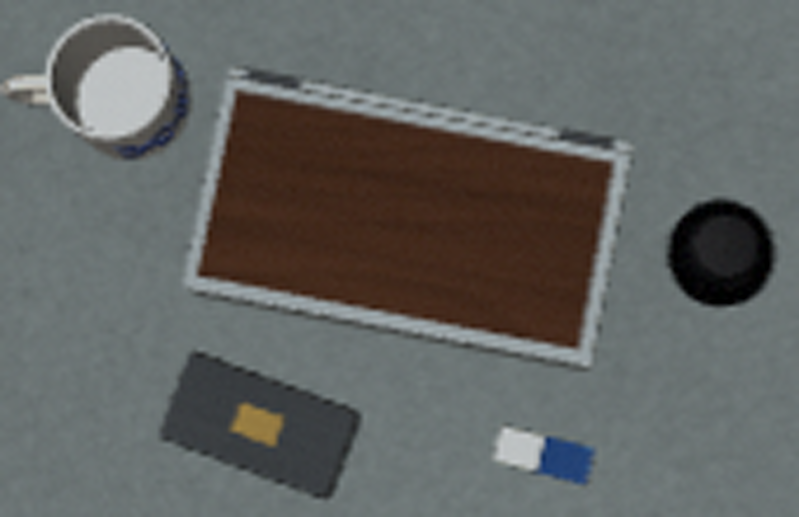

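The crop shows the lid frame's front corners at (188,287) and (588,362). The back corners are at (629,148) and (231,75), with the hinge line between them.

```bash
cat >> h.py <<'E'
def toppx(u,v): return (u+.5)/4.7+165-.5,(v+.5)/4.7+160-.5
E
python3 - <<'E'
from h import *
P=lambda u,v,z:atz('top',*toppx(u,v),z)
FL,FR,BR,BL=[P(*c,0.066) for c in((188,287),(588,362),(629,148),(231,75))]
print(FL,FR,BR,BL,np.linalg.norm(FL-FR),np.linalg.norm(BL-BR),np.linalg.norm(FL-BL),np.linalg.norm(FR-BR))
y=(FL-FR)+(BL-BR);y/=np.linalg.norm(y);x=np.array([y[1],-y[0],0]);yaw=np.arctan2(x[1],x[0])
mf=(FL+FR)/2; c=mf+x*.074;c[2]=0
print('yaw',yaw,'c',c,'c2',(FL+FR+BL+BR)/4)
np.savez('box.npz',c=c,yaw=yaw)
B=lambda *p:c+x*p[0]+y*p[1]+np.array([0,0,p[2]])
for n,p in dict(press=(-.049,0,.0705),edge=(-.074,0,.067),hinge=(.07,0,.06),sw=(-.033,.075,.048)).items():print(n,B(*p).round(4),np.linalg.norm(B(*p)[:2]),proj('side',B(*p)))
for s in((-.075,.135,.0),(-.075,-.135,0),(-.074,.134,.0705),(-.074,-.134,.0705),(.075,.135,.056)):print(s,B(*s),proj('side',B(*s)))
for nm,q,z in(('mug',(110,78),.09),('jar',(720,250),.08),('tin',(260,425),.024),('eraser',(543,455),.013)):
  w=P(*q,z);print(nm,w,'box',x@(w-c),y@(w-c))
# side check crop
im=cv2.imread('pics/s0.png')
for s in((-.075,.135,.0),(-.075,-.135,0),(-.074,.134,.0705),(-.074,-.134,.0705),(.074,.134,.0705),(-.049,0,.0705)):
  cv2.circle(im,tuple(int(round(t*8)) for t in proj('side',B(*s))),8,(0,255,0),-1,shift=3)
cv2.imwrite('pics/s0c.png',cv2.resize(im[180:290,165:345],None,fx=4.4,fy=4.4,interpolation=cv2.INTER_CUBIC))
E
```

```text
[0.50198676 0.20950824 0.066     ] [ 0.44767013 -0.04843849  0.066     ] [ 0.586679   -0.07878592  0.066     ] [0.64103527 0.1807865  0.066     ] 0.2636035186014428 0.2652026470086428 0.14198389616537058 0.14228293480817228
yaw -0.20698087222855927 c [0.54724898 0.06532742 0.        ] c2 [0.54434279 0.06576758 0.066     ]
press [0.4993 0.0754 0.0705] 0.5049555222177716 [279.32009807 222.70073468]
edge [0.4748 0.0805 0.067 ] 0.48160971629592547 [286.6620909  226.71607859]
hinge [0.6158 0.0509 0.06  ] 0.6178585305837463 [246.49915223 212.42062402]
sw [0.5304 0.1455 0.048 ] 0.5499646131385248 [258.47402383 240.11840424]
(-0.075, 0.135, 0.0) [0.50159312 0.21285892 0.        ] [257.38557257 271.5858746 ]
(-0.075, -0.135, 0) [ 0.44610646 -0.05137816  0.        ] [311.27292012 224.68383175]
(-0.074, 0.134, 0.0705) [0.50236627 0.21167475 0.0705    ] [256.75895621 249.83910101]
(-0.074, -0.134, 0.0705) [ 0.44729062 -0.05060501  0.0705    ] [311.96437086 205.26844686]
(0.075, 0.135, 0.056) [0.64839149 0.18203299 0.056     ] [213.70817164 234.51228362]
mug [0.63623747 0.25602548 0.09      ] box 0.04789948201160292 0.20491545131620392
jar [ 0.51683753 -0.13473122  0.08      ] box 0.011350937999885907 -0.2020382914243297
tin [0.41343673 0.16836655 0.024     ] box -0.15213130988053636 0.07334061025139411
eraser [ 0.38986536 -0.01842443  0.013     ] box -0.1368128723427887 -0.11430753627311581
```

View pics/s0c.png

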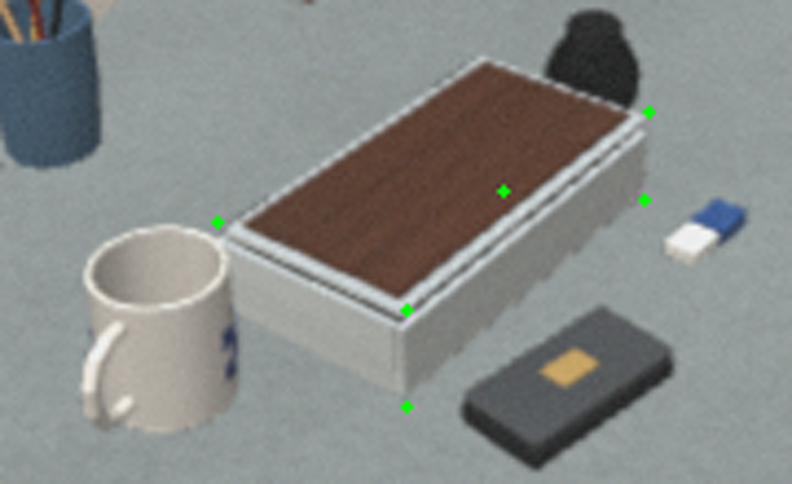

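```bash
python3 - <<'E'
from h import *
S=lambda u,v:((u+.5)/4.4+164.5,(v+.5)/4.4+179.5)
def tri(a,b):
    A=[];
    o1,d1=ray('top',*a);o2,d2=ray('side',*b)
    M=np.stack([d1,-d2],1);t=np.linalg.lstsq(M,o2-o1,rcond=None)[0];p,q=o1+t[0]*d1,o2+t[1]*d2
    return ((p+q)/2).round(4),np.linalg.norm(p-q).round(4)
print('FL',tri(toppx(188,287),S(405,303)))
print('FR',tri(toppx(588,362),S(641,117)))
for c in((405,303),(641,117),(483,58)):print(atz('side',*S(*c),.0685))
print('bottom FL,',atz('side',*S(403,393),0), atz('side',*S(640,200),0))
E
```

```text
FL (array([0.5025, 0.209 , 0.0727]), np.float64(0.0025))
FR (array([ 0.4494, -0.0478,  0.0679]), np.float64(0.0039))
[0.50627795 0.20442147 0.0685    ]
[ 0.45105719 -0.04659395  0.0685    ]
[ 0.58238101 -0.07641956  0.0685    ]
bottom FL, [0.50911342 0.20464089 0.        ] [ 0.44879094 -0.04786027  0.        ]
```

{"name": "step_arm", "arguments": {
  "increments": [
    [0,0,-0.012,0.139],
    [0,0,-0.012,0.139],
    [0,0,-0.012,0.139],
    [0,0,-0.012,0.139],
    [0,0,0,0]
  ],
  "claw": 1
}}

```text
time: 0.6
position: [0.2309, -0.6348, 0.2547]
eef_rot: [-0.629, 0.777, -0.001, -0.0]
force: [-0.4, -0.2, 0.7]
finger_gap: 0.0571
```

{"name": "step_arm", "arguments": {
  "increments": [
    [-0.037,-0.006,0,0],
    [-0.037,-0.006,0,0],
    [-0.037,-0.006,0,0],
    [-0.037,-0.006,0,0],
    [-0.037,-0.006,0,0]
  ]
}}

```text
time: 1.1
position: [0.2982, -0.4577, 0.2526]
eef_rot: [-0.632, 0.775, 0.0, -0.0]
force: [1.4, -0.9, -0.1]
finger_gap: 0.0175
```

{"name": "step_arm", "arguments": {
  "increments": [
    [-0.037,-0.006,0,0],
    [-0.037,-0.006,0,0],
    [-0.037,-0.006,0,0],
    [-0.037,-0.006,0,0],
    [-0.037,-0.006,0,0]
  ]
}}

```text
time: 1.6
position: [0.3655, -0.2829, 0.2529]
eef_rot: [-0.632, 0.775, 0.0, -0.0]
force: [1.4, 0.1, 0.2]
finger_gap: 0.0003
```

{"name": "step_arm", "arguments": {
  "increments": [
    [-0.037,-0.006,0,0],
    [-0.037,-0.006,0,0],
    [-0.037,-0.006,0,0],
    [-0.037,-0.006,0,0],
    [-0.037,-0.006,0,0]
  ]
}}

```text
time: 2.1
position: [0.4329, -0.1082, 0.253]
eef_rot: [-0.632, 0.775, 0.0, -0.0]
force: [0.8, -0.3, -0.4]
finger_gap: 0.0002
```

{"name": "step_arm", "arguments": {
  "increments": [
    [-0.037,-0.005,0,0],
    [-0.037,-0.005,0,0],
    [-0.037,-0.005,0,0],
    [-0.037,-0.005,0,0],
    [0,0,0,0]
  ]
}}

```text
time: 2.6
position: [0.4835, 0.0357, 0.2529]
eef_rot: [-0.634, 0.773, 0.001, 0.0]
force: [-0.6, -0.8, 0.0]
finger_gap: 0.0001
```

```bash
cat >> h.py <<'E'
c=np.array([.548,.065,0]);yw=-.207
bx=np.array([np.cos(yw),np.sin(yw),0]);by=np.array([-np.sin(yw),np.cos(yw),0])
def inbox():
    s=manip.sense();d=np.array(s['position'])-c
    return (d@bx).round(4),(d@by).round(4),d[2].round(4),np.round(s['force'],2),round(float(s['time']),2)
def tri(a,b):
    o1,d1=ray('top',*a);o2,d2=ray('side',*b)
    t=np.linalg.lstsq(np.stack([d1,-d2],1),o2-o1,rcond=None)[0];p,q=o1+t[0]*d1,o2+t[1]*d2
    return ((p+q)/2).round(4),np.linalg.norm(p-q).round(4)
E
python3 -c "
from h import *
print(inbox())"
```

```text
(np.float64(-0.0571), np.float64(-0.042), np.float64(0.2529), array([-0.57, -0.83,  0.01]), 2.6)
```

{"name": "step_arm", "arguments": {
  "increments": [
    [-0.021,-0.004,0.035,0],
    [-0.021,-0.004,0.035,0],
    [0,0,0.035,0],
    [0,0,0.035,0],
    [0,0,0.015,0]
  ]
}}

```text
time: 3.1
position: [0.4973, 0.0699, 0.0951]
eef_rot: [-0.632, 0.775, 0.001, -0.002]
force: [0.3, 0.2, -0.4]
finger_gap: 0.0002
```

{"name": "step_arm", "arguments": {
  "increments": [
    [0,0,0,0]
  ]
}}

```text
time: 3.2
position: [0.4975, 0.0699, 0.096]
eef_rot: [-0.632, 0.775, 0.001, -0.002]
force: [0.3, 0.1, 0.3]
finger_gap: 0.0002
```

```bash
python3 -c "
from h import *
print(inbox())
save('top','t1.png');im=save('side','s1.png')
a=cv2.imread('pics/t1.png')[170:250,195:305];b=im[130:270,205:325]
r=lambda x,h:cv2.resize(x,(int(x.shape[1]*h/x.shape[0]),h),interpolation=cv2.INTER_CUBIC)
cv2.imwrite('pics/c1.png',np.hstack([r(a,330),r(b,330)]))"
```

```text
(np.float64(-0.0504), np.float64(-0.0056), np.float64(0.096), array([0.32, 0.13, 0.26]), 3.2)
```

View pics/c1.png

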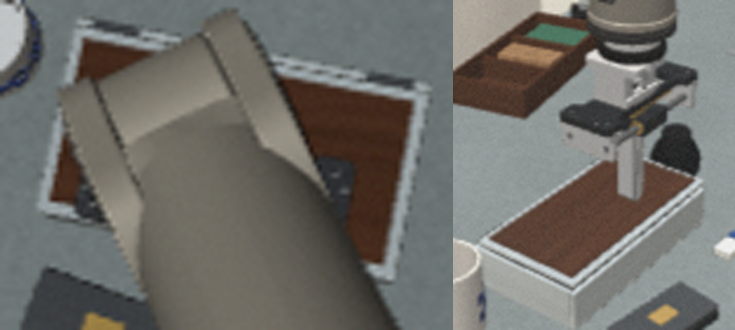

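The closed fingertip is over the middle of the lid's front. In the right half its tip is at about (630,198), above the wood and inside the frame. Now I press.

{"name": "step_arm", "arguments": {
  "increments": [
    [0,0,0.01,0],
    [0,0,0.01,0],
    [0,0,0.004,0],
    [0,0,0.003,0],
    [0,0,0.002,0]
  ]
}}

```text
time: 3.8
position: [0.4993, 0.0705, 0.0693]
eef_rot: [-0.63, 0.776, 0.0, -0.0]
force: [-2.9, -0.2, 4.6]
finger_gap: 0.0006
```

{"name": "step_arm", "arguments": {
  "increments": [
    [0,0,0.002,0],
    [0,0,0.001,0],
    [0,0,0,0]
  ]
}}

```text
time: 4.1
position: [0.4993, 0.0705, 0.0667]
eef_rot: [-0.63, 0.776, 0.0, -0.0]
force: [-4.2, -0.3, 6.1]
finger_gap: 0.0001
```

{"name": "step_arm", "arguments": {
  "increments": [
    [0,0,0.002,0],
    [0,0,0.001,0],
    [0,0,0,0]
  ]
}}

```text
time: 4.4
position: [0.4995, 0.0706, 0.0657]
eef_rot: [-0.63, 0.776, -0.001, -0.0]
force: [-19.5, -3.4, 54.1]
finger_gap: 0.0004
```

{"name": "step_arm", "arguments": {
  "increments": [
    [0,0,0.001,0],
    [0,0,0,0]
  ]
}}

```text
time: 4.6
position: [0.4996, 0.0706, 0.0654]
eef_rot: [-0.63, 0.776, -0.001, -0.0]
force: [-25.3, -4.1, 70.0]
finger_gap: 0.0007
```

At the stop. Now I lift off.

{"name": "step_arm", "arguments": {
  "increments": [
    [0,0,-0.01,0],
    [0,0,-0.03,0],
    [0,0,-0.035,0],
    [0,0,-0.035,0],
    [0,0,-0.03,0]
  ]
}}

```text
time: 5.1
position: [0.4998, 0.0706, 0.2045]
eef_rot: [-0.63, 0.776, -0.0, 0.001]
force: [-0.2, 0.9, -0.5]
finger_gap: 0.0004
```

{"name": "step_arm", "arguments": {
  "increments": [
    [0,0.02,0,0],
    [0,0.02,0,0],
    [0,0,0,0],
    [0,0,0,0]
  ]
}}

```text
time: 5.5
position: [0.4606, 0.0786, 0.2029]
eef_rot: [-0.63, 0.776, -0.0, 0.0]
force: [0.3, 0.2, -0.2]
finger_gap: 0.0005
```

```bash
python3 -c "
from h import *
print(inbox())
im=save('side','s2.png')
cv2.imwrite('pics/c2.png',cv2.resize(im[120:280,190:340],None,fx=3.5,fy=3.5,interpolation=cv2.INTER_CUBIC))"
```

```text
(np.float64(-0.0883), np.float64(-0.0046), np.float64(0.2029), array([ 0.31,  0.18, -0.21]), 5.5)
```

View pics/c2.png

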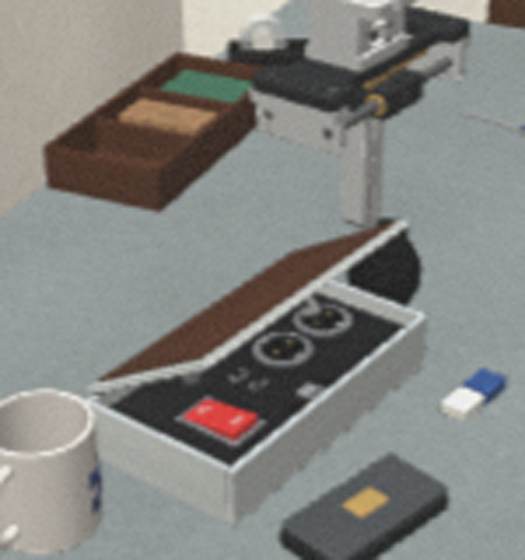

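The catch has let go and the lid is ajar, with its front edge running from (210,358) to (405,222). The switch is at (222,418), and the mug, tin and eraser haven't moved. Next I bring the tip down in front of the edge.

{"name": "step_arm", "arguments": {
  "increments": [
    [-0.005,0,0.03,0],
    [0,0,0.03,0],
    [0,0,0.022,0],
    [0,0,0,0],
    [0,0,0,0]
  ]
}}

```text
time: 6.05
position: [0.4617, 0.0837, 0.1207]
eef_rot: [-0.63, 0.776, 0.0, -0.0]
force: [0.8, -0.5, 0.8]
finger_gap: 0.0004
```

{"name": "step_arm", "arguments": {
  "increments": [
    [0,-0.01,0,0],
    [0,-0.008,0,0],
    [0,-0.004,0,0],
    [0,0,0,0]
  ]
}}

```text
time: 6.45
position: [0.4838, 0.0789, 0.1209]
eef_rot: [-0.63, 0.777, -0.0, 0.0]
force: [-0.4, -0.5, -0.4]
finger_gap: 0.0004
```

```bash
python3 -c "
from h import *
print(inbox())"
```

```text
(np.float64(-0.0657), np.float64(0.0004), np.float64(0.1209), array([-0.43, -0.46, -0.39]), 6.45)
```

{"name": "step_arm", "arguments": {
  "increments": [
    [0,-0.004,-0.001,0],
    [0,-0.004,-0.004,0],
    [0,-0.0045,-0.0065,0],
    [0,-0.0045,-0.006,0],
    [0,-0.005,-0.006,0]
  ]
}}

```text
time: 6.95
position: [0.5047, 0.0743, 0.1446]
eef_rot: [-0.63, 0.776, -0.0, -0.0]
force: [-2.8, -1.5, -0.4]
finger_gap: 0.0003
```

{"name": "step_arm", "arguments": {
  "increments": [
    [0,-0.005,-0.005,0],
    [0,-0.0055,-0.005,0],
    [0,-0.006,-0.005,0],
    [0,-0.006,-0.004,0]
  ]
}}

```text
time: 7.35
position: [0.5265, 0.0698, 0.1636]
eef_rot: [-0.63, 0.776, 0.0, -0.0]
force: [-10.0, -0.2, 10.9]
finger_gap: 0.0005
```

```bash
python3 -c "
from h import *
print(inbox())
im=save('side','s3.png')
cv2.imwrite('pics/c3.png',cv2.resize(im[120:280,190:340],None,fx=3.5,fy=3.5,interpolation=cv2.INTER_CUBIC))"
```

```text
(np.float64(-0.022), np.float64(0.0003), np.float64(0.1636), array([-10.02,  -0.23,  10.93]), 7.35)
```

View pics/c3.png

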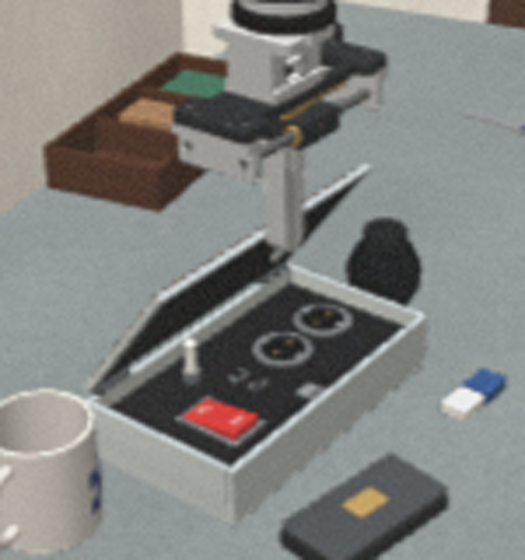

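The lid is up at about 55°, with the tip at (285,252) behind its edge, near the edge. The force shows some jamming because the edge wants to rise faster than the finger, so I add upward motion.

{"name": "step_arm", "arguments": {
  "increments": [
    [0,0,-0.002,0],
    [0,0,-0.002,0],
    [0,0,0,0]
  ]
}}

```text
time: 7.7
position: [0.5269, 0.0699, 0.1673]
eef_rot: [-0.63, 0.776, -0.0, 0.0]
force: [-0.4, 0.4, 0.5]
finger_gap: 0.0008
```

{"name": "step_arm", "arguments": {
  "increments": [
    [0,-0.006,-0.004,0],
    [0,-0.006,-0.0045,0],
    [0,0,0,0]
  ]
}}

```text
time: 8.0
position: [0.5395, 0.0672, 0.1762]
eef_rot: [-0.63, 0.777, -0.0, 0.001]
force: [0.1, -0.1, 0.2]
finger_gap: 0.0004
```

{"name": "step_arm", "arguments": {
  "increments": [
    [0,-0.006,-0.0045,0],
    [0,-0.006,-0.004,0],
    [0,0,0,0]
  ]
}}

```text
time: 8.3
position: [0.5511, 0.0648, 0.1846]
eef_rot: [-0.63, 0.777, -0.0, 0.001]
force: [-0.1, 0.2, -0.6]
finger_gap: 0.0007
```

```bash
python3 -c "
from h import *
print(inbox())"
```

```text
(np.float64(0.003), np.float64(0.0004), np.float64(0.1846), array([-0.09,  0.25, -0.55]), 8.3)
```

```bash
python3 -c "
from h import *
im=save('side','s4.png')
cv2.imwrite('pics/c4.png',cv2.resize(im[120:280,190:340],None,fx=3.5,fy=3.5,interpolation=cv2.INTER_CUBIC))"
```

```text
(no output)
```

View pics/c4.png

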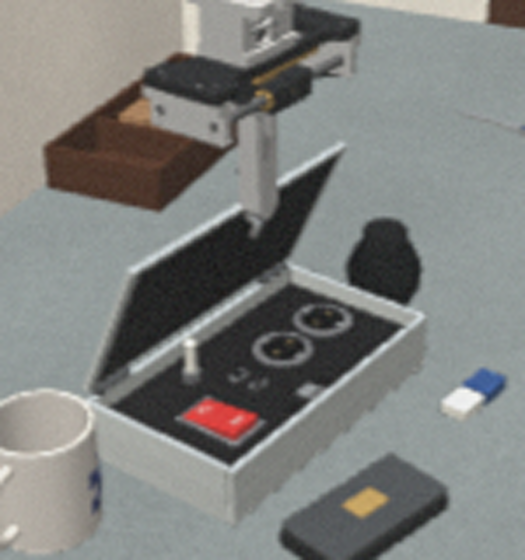

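The lid is at about 1.15–1.2 rad, with the fingertip at (258,225) on its underside just below the edge. Now I push it nearly level.

{"name": "step_arm", "arguments": {
  "increments": [
    [0,-0.007,-0.002,0],
    [0,-0.008,-0.001,0],
    [0,-0.008,0,0],
    [0,-0.008,0,0],
    [0,-0.008,0,0]
  ]
}}

```text
time: 8.85
position: [0.59, 0.0568, 0.1899]
eef_rot: [-0.63, 0.777, -0.001, 0.001]
force: [2.1, 1.5, -10.6]
finger_gap: 0.0012
```

{"name": "step_arm", "arguments": {
  "increments": [
    [0,-0.008,0,0],
    [0,-0.008,0,0],
    [0,-0.008,0,0],
    [0,-0.008,0.001,0],
    [0,-0.008,0.001,0]
  ]
}}

```text
time: 9.35
position: [0.6294, 0.0482, 0.1867]
eef_rot: [-0.63, 0.777, -0.001, 0.001]
force: [-0.6, -2.9, 19.2]
finger_gap: 0.0042
```

{"name": "step_arm", "arguments": {
  "increments": [
    [0,-0.006,0.001,0],
    [0,-0.004,0,0],
    [0,0,0,0],
    [0,0,0,0]
  ]
}}

```text
time: 9.75
position: [0.6388, 0.0461, 0.1851]
eef_rot: [-0.63, 0.777, -0.001, 0.001]
force: [0.8, -2.0, 13.6]
finger_gap: 0.0041
```

```bash
python3 -c "
from h import *
print(inbox())
im=save('side','s5.png')
cv2.imwrite('pics/c5.png',cv2.resize(im[120:280,190:340],None,fx=3.5,fy=3.5,interpolation=cv2.INTER_CUBIC))"
```

```text
(np.float64(0.0928), np.float64(0.0002), np.float64(0.1851), array([ 0.79, -2.04, 13.63]), 9.75)
```

View pics/c5.png

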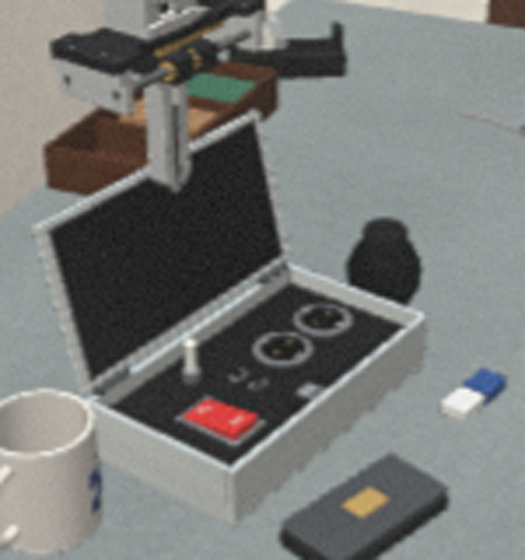

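```bash
python3 -c "
from h import *
for th in (1.4,1.5,1.6,1.7,1.8,1.95):
  o=[]
  for s in(.134,-.134):
    P=c+bx*(.07-.144*np.cos(th))+by*s+np.array([0,0,.06+.144*np.sin(th)]);q=proj('side',P);o+=[(q[0]-190)*3.5,(q[1]-120)*3.5]
  print(th,np.round(o,0))
t=proj('side',manip.sense()['position']);print((t[0]-190)*3.5,(t[1]-120)*3.5)"
```

```text
1.4 [ 98. 248. 314. 123.]
1.5 [ 83. 240. 300. 117.]
1.6 [ 68. 234. 287. 113.]
1.7 [ 54. 230. 273. 110.]
1.8 [ 41. 228. 260. 109.]
1.95 [ 22. 227. 242. 110.]
169.82270155558695 183.49260756140822
```

{"name": "step_arm", "arguments": {
  "increments": [
    [0,0,-0.002,0],
    [0,0,0,0]
  ]
}}

```text
time: 10.0
position: [0.637, 0.0465, 0.1855]
eef_rot: [-0.63, 0.776, 0.0, -0.0]
force: [-0.9, 0.1, 0.4]
finger_gap: 0.0041
```

The lid is at about 1.8 rad by its corners (42,228) and (258,113). The shut fingers read a 4 mm gap, so they've probably wedged on the catch tongue under the lid. Opening them a little before backing off should let go of it without dragging the lid.

{"name": "step_arm", "arguments": {
  "increments": [
    [0,0,0,0],
    [0,0,0,0],
    [0,0,0,0],
    [0,0,0,0]
  ],
  "claw": 0.6
}}

```text
time: 10.4
position: [0.637, 0.0466, 0.186]
eef_rot: [-0.63, 0.776, 0.0, 0.0]
force: [-0.1, -0.1, -0.3]
finger_gap: 0.0185
```

{"name": "step_arm", "arguments": {
  "increments": [
    [0,0.004,0,0],
    [0,0.008,0,0],
    [0,0.01,0,0],
    [0,0.02,0,0],
    [0,0.02,0,0]
  ]
}}

```text
time: 10.9
position: [0.5749, 0.0597, 0.1859]
eef_rot: [-0.63, 0.776, 0.0, -0.0]
force: [-0.1, -0.1, -0.5]
finger_gap: 0.0189
```

```bash
python3 -c "
from h import *
print(inbox())
im=save('side','s6.png')
cv2.imwrite('pics/c6.png',cv2.resize(im[120:280,190:340],None,fx=3.5,fy=3.5,interpolation=cv2.INTER_CUBIC))"
```

```text
(np.float64(0.0274), np.float64(0.0003), np.float64(0.1859), array([-0.1 , -0.14, -0.49]), 10.9)
```

View pics/c6.png

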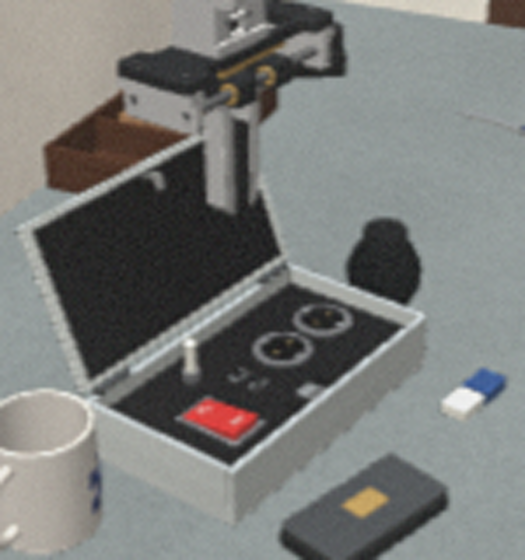

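The lid stands at its 1.95 stop, with its corner at (22,228). The catch hook at (155,180) confirms the wedge. The red switch spans (178,418) to (258,412), centred at (219,419), and is still off. Next I go over its near end.

{"name": "step_arm", "arguments": {
  "increments": [
    [-0.015,0.02,0,0],
    [-0.03,0.02,0,0],
    [-0.03,0.02,0.02,0],
    [0,0,0.03,0],
    [0,0,0.03,0]
  ],
  "claw": 1
}}

```text
time: 11.45
position: [0.5323, 0.1465, 0.1059]
eef_rot: [-0.631, 0.776, -0.0, 0.001]
force: [0.9, 0.1, -0.4]
finger_gap: 0.0006
```

{"name": "step_arm", "arguments": {
  "increments": [
    [0,0,0.03,0],
    [0,0,0.008,0],
    [0,0,0,0],
    [0,0,0,0]
  ]
}}

```text
time: 11.85
position: [0.5335, 0.1454, 0.0693]
eef_rot: [-0.63, 0.776, -0.0, 0.001]
force: [-1.0, -0.2, 0.1]
finger_gap: 0.0005
```

```bash
python3 -c "
from h import *
print(inbox())
w=atz('side',219/3.5+190,419/3.5+120,.044)-c;print('switch',w@bx,w@by)
im=save('side','s7.png')
cv2.imwrite('pics/c7.png',cv2.resize(im[190:280,205:325],None,fx=5,fy=5,interpolation=cv2.INTER_CUBIC))"
```

```text
(np.float64(-0.0307), np.float64(0.0757), np.float64(0.0693), array([-1.03, -0.23,  0.11]), 11.85)
switch -0.01620122765513312 0.07895184648423921
```

View pics/c7.png

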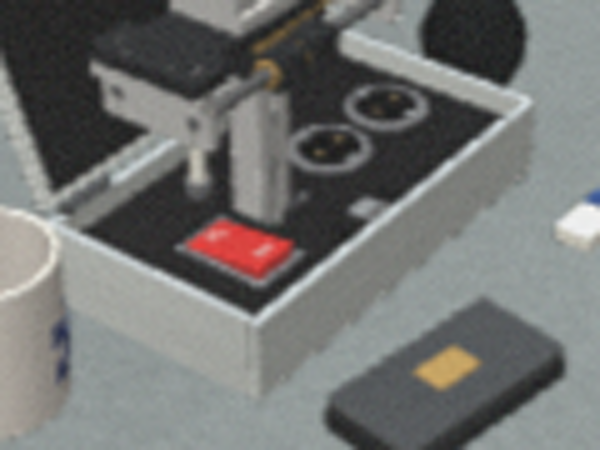

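The tip, at (262,217), is about 20 mm above the switch's near end. The white bar is at (262,248). My measured switch centre, (-16, 79) mm, agrees with the given one. I shift 2 mm and press.

{"name": "step_arm", "arguments": {
  "increments": [
    [-0.001,0.003,0.008,0],
    [0,0,0.008,0],
    [0,0,0.003,0],
    [0,0,0.002,0],
    [0,0,0.001,0]
  ]
}}

```text
time: 12.4
position: [0.5299, 0.1468, 0.0458]
eef_rot: [-0.63, 0.776, 0.0, -0.0]
force: [-5.4, -0.4, 6.5]
finger_gap: 0.0008
```

{"name": "step_arm", "arguments": {
  "increments": [
    [0,0,0.001,0],
    [0,0,0.001,0],
    [0,0,0,0]
  ]
}}

```text
time: 12.7
position: [0.53, 0.1469, 0.0444]
eef_rot: [-0.63, 0.776, 0.0, -0.0]
force: [-6.8, -1.2, 11.4]
finger_gap: 0.0005
```

{"name": "step_arm", "arguments": {
  "increments": [
    [0,0,0.001,0],
    [0,0,0.001,0],
    [0,0,0,0]
  ]
}}

```text
time: 13.0
position: [0.5301, 0.1469, 0.0437]
eef_rot: [-0.63, 0.776, -0.0, -0.0]
force: [-16.1, -3.2, 40.0]
finger_gap: 0.0009
```

At the stop: 40 N at z = 0.0437, about 4 mm down. I lift away and check.

{"name": "step_arm", "arguments": {
  "increments": [
    [0,0,-0.01,0],
    [0,0,-0.03,0],
    [0,0,-0.04,0],
    [0,0,-0.04,0],
    [0,0,-0.04,0]
  ]
}}

```text
time: 13.5
position: [0.5303, 0.1467, 0.2038]
eef_rot: [-0.63, 0.776, -0.0, 0.0]
force: [-0.4, 0.0, -0.7]
finger_gap: 0.0005
```

{"name": "step_arm", "arguments": {
  "increments": [
    [0.02,0.02,0,0],
    [0.03,0.02,0,0],
    [0.03,0,0,0],
    [0,0,0,0],
    [0,0,0,0]
  ]
}}

```text
time: 14.0
position: [0.475, 0.0763, 0.2024]
eef_rot: [-0.63, 0.777, -0.0, 0.0]
force: [0.9, 0.1, 0.3]
finger_gap: 0.0006
```

```bash
python3 -c "
from h import *
print(inbox())
a=cv2.imread('pics/s6.png');b=save('side','s8.png')
r=lambda im:cv2.resize(im[180:260,190:300],None,fx=3.6,fy=3.6,interpolation=cv2.INTER_CUBIC)
cv2.imwrite('pics/c8.png',np.hstack([r(a),r(b)]))"
```

```text
(np.float64(-0.0737), np.float64(-0.0039), np.float64(0.2024), array([0.95, 0.07, 0.29]), 14.0)
```

View pics/c8.png

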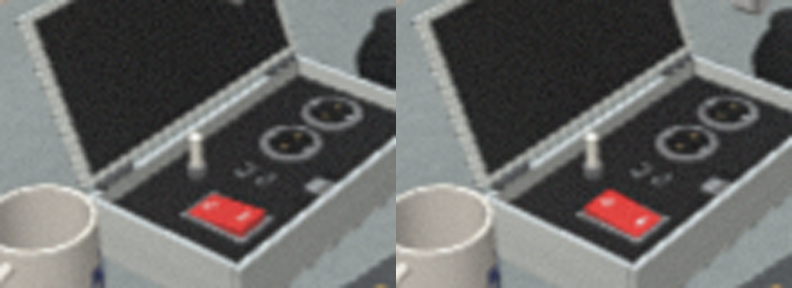

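The before/after pair shows the switch tipped: its far end is now up, at about (605,190), and its near end is flush, at about (650,230). The lid is unchanged at its stop, and the robot is clear.

```bash
python3 -c "
from h import *
print(manip.finish_job())"
```

```text
the job is handed in; nothing more can be done
None
```

The light pad's power switch is on and the lid stands open by itself. I handed the job in at about 14 s of the 51 s allowed; no verdict is reported.

- **Catch:** I pressed the lid front down to its stop with closed fingertips, and it sprang ajar when I lifted off. The press went well past the 4 N needed, peaking at 70 N. That is under the 120 N wrist limit.
- **Lid:** I pushed it up along its arc and past upright. In the picture it stands at about its 1.95 rad stop.
- **Switch:** I pressed the near end to its stop, peaking at about 40 N where 3 to 8 N would do. The last picture shows the near end flush and the far end raised.
- **Clear of everything:** The fingers were about 0.2 m above the desk with force readings near zero. The mug, tin and eraser hadn't moved in the later pictures, nor the jar as far as it showed. I did not check the scissors and pencil again; the arm never worked near the pencil and passed the scissors about 0.25 m up.

**Unplanned on the push:** the finger jammed briefly at about 10 N, and moving it up cleared that. Near the end the shut fingers were wedged about 4 mm apart on the catch hook under the lid, with up to 19 N vertical force. I opened them slightly before backing away so the lid was not dragged. I could not measure whether the pinch check saw any of that contact.

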